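# Press-test the airless pump jars and set the slack ones back for rework

### The arm

A 6-joint arm with a two-finger parallel gripper is mounted at the origin on a cart in front of the work surface, level with it; the furniture and walls round the work are solid. World frame = base frame: x ahead of the robot, y to its left, z up, the work surface at z = 0. Lengths are in m, angles in rad, forces in N, time in s.
With the tool pointing down it reaches from about 0.375 to 0.75 m from the base axis. Payload 9 kg.
Tool frame: the origin (TCP) lies at the very end of the fingers, on their centre line; the grasp point (between the pads) lies 19 mm behind it; z points along the fingers, y is the line along which they close (so a half turn about z gives the same grasp; the last joint's range is limited). The gripper opens to 85 mm and grips with 20 to 120 N. Pads are 22 mm wide; open, the fingers measure 114 mm over their backs; the gripper's body (76 mm by 85 mm) begins 54 mm behind the grasp point. The pads swing forward as they close: fully open they stand 13 mm farther back than shut.
Start: joints at [0.99, 0.104, 0.097, 1.564, 0, 1.353], TCP at [0.213, 0.561, 0.231] pointing down, gripper open.
Joint ranges: [-2.99, 2.99], [-0.84, 1.86], [-1.1, 1.16], [-1.84, 2.11], [-1.51, 1.56], [-3.14, 3.14]. Speed limits (rad/s): [2.22, 2.22, 2.57, 3.14, 3.14, 3.14].

### API

Orientations are given as a rotation vector (axis times angle).
In Python, from cell import monitor, optics, job, find_in, regions_of gives the robot as it stands.
- The arm moves only by the tool drive_tool, never from a script. Its argument "plan" is a list of rows, each a list of 4 numbers: the shift along the world's x, y, z in cm, then the turn about the world's z in degrees. In form: [[x, y, z, spin], ...]. A call has 1 to 8 rows; each row shifts and turns the commanded pose from where the row before left it; what a row does not reach is not made up. A row lasts 1/8 s, in which the tool goes at most 62.5 mm and 10.7 degrees, less where a joint would pass 70% of its speed; a pose out of reach is approached as far as the arm can. A call with a gripper value outside its range is refused whole. "fingers" is the gripper command: -1 is shut, 1 is fully open, values between are in proportion, set as the call begins (left out, the last holds). The fingers move at their own pace and stop on an object; "squeeze" is the grip in N (left out, the last holds). Time passes only in rows, so rows that do not move let the fingers close. It gives the time, the measured TCP pose, the force, the opening and the grip force at its end, in the units of the state.
- monitor.read_state(): the state, without advancing time (a new reading comes with each control period).
- optics.get_image(name): name is "scene" or "side" or "wrist"; returns the picture (400x640x3 uint8, red, green, blue); there is no depth.
- optics.camera_model(name): a dict with "fx", "fy", "cx", "cy" (pixels), "extrinsics" (4x4, takes a point from camera to world coordinates). Camera axes: x right, y up, looking along -z (the intrinsics and any distortion apply to the point x, -y, -z); pixel columns grow to the right and rows downward; lengths in m; the calibration is good to about 2 mm. A picture is of the moment at which its call begins: read the wrist's pose just before it. camera_model takes no time and is no camera call; for the wrist camera it gives the pose at the moment of the call.
- job.sign_off(): hands the job in; it is judged then, once.
Trained networks look in the newest picture that a camera, given by its name, has taken for a name from the list of things; names that differ only in an ending like _2 or _b are one class to them, and where a whole thing is asked for, a point or a joint stands for the part that bears it (a point fixed in the world has none). Each returns a list of dicts, best first, with "score" (0 to 1); they miss things now and then, are a little off and sometimes report something else, mostly with a low value. They report only what shows in the picture. A call takes as long as a camera call.
- find_in(camera, thing): "location" ([x, y, z] in m, in world coordinates, good to about 4 mm: the middle of the surface that is visible of it).
- regions_of(camera, thing): "region" (400x640 bool, what is visible of it).
The state is a dict: "clock": time; "q": joint angles; "joint_velocities": joint speeds; "tau": joint torques, N m; "position": TCP position; "eef_rot": TCP orientation; "force": force on the tool from outside, world axes, zero at the start; "ft_torque": the same for the moment, N m; "gripper_width": finger opening in m; "grip_force": force on a finger pad.
Only numpy, scipy, OpenCV 4.12 (cv2) and the standard library are available. Lean on these libraries where they do the work, as an engineer would, in place of code of your own. Each camera call takes 0.05 s, during which the arm holds its last target. There are 200 camera calls.

### The job

Four freshly filled pump jars stand in a row on the steel inspection tray: working along the row from left to right, press down the white plate of each and feel how hard its spring pushes back. Slide every jar whose pump is slack straight back until it stands wholly on the dark rubber liner at the rear of the tray, keeping it upright and never lifting it (the jars are open). Leave the jars with a sound, stiff pump standing on their rings, and do not disturb the lids and bottles beside the tray.

Things in the scene. Friction and masses are not known exactly. Their poses are not given: they have to be found in the camera images.
- tray: Fixed steel inspection tray, 330 mm wide (y, to the left), 236 mm deep (x, away from the robot: front edge x = -106 mm, back +130 mm). Floor top 4 mm over the table; rim 27 mm high at back and ends, open front with no lip. Rear floor, x = +20 to +126 mm, has a flush dark ribbed rubber liner (no step). Four etched rings on the bare front part hold the jars. Origin: underside, mid width.
- liner_mid (a point): Middle of the rubber liner (the rework bay), on the tray floor, 73 mm behind the tray's origin.
- spot_1 (a point): Centre of the first ring, at the left end (+y), on the tray floor; rings are 62 mm wide and 74 mm apart, 58 mm in front of the tray's origin, so 78 mm in front of the liner's front edge.
- spot_2 (a point): Centre of the second ring from the left, on the tray floor; rings are 62 mm wide and 74 mm apart, 58 mm in front of the tray's origin, so 78 mm in front of the liner's front edge.
- spot_3 (a point): Centre of the third ring from the left, on the tray floor; rings are 62 mm wide and 74 mm apart, 58 mm in front of the tray's origin, so 78 mm in front of the liner's front edge.
- spot_4 (a point): Centre of the fourth ring, at the right end (-y), on the tray floor; rings are 62 mm wide and 74 mm apart, 58 mm in front of the tray's origin, so 78 mm in front of the liner's front edge.
- jar_a: One of four look-alike open airless pump jars, upright within 6 mm of a ring's middle; which is on which ring varies. Amber body 50 mm across, 37 mm high; black collar 48 mm across up to 46 mm; above it a white sprung press plate 39 mm across, top 58 mm over the foot. 0.17 kg, loose: slides if pushed low on its side, may tip if pushed near the top. Origin: centre of foot, z up.
- jar_a_plate (a joint): How far this jar's press plate is down: 0 up (sprung) to 0.009 m at its stop, still 3 mm above the collar. A sound pump (preloaded) pushes back with about 6 to 7 N at 5 mm, 10 to 11 N at the stop; a slack one with only about 2 N at 5 mm, 3 to 4 N at the stop, and rests 0.25 mm low, too little to see. Any jar may be slack; only pressing tells.
- jar_b: One of four look-alike open airless pump jars, upright within 6 mm of a ring's middle; which is on which ring varies. Amber body 50 mm across, 37 mm high; black collar 48 mm across up to 46 mm; above it a white sprung press plate 39 mm across, top 58 mm over the foot. 0.17 kg, loose: slides if pushed low on its side, may tip if pushed near the top. Origin: centre of foot, z up.
- jar_b_plate (a joint): How far this jar's press plate is down: 0 up (sprung) to 0.009 m at its stop, still 3 mm above the collar. A sound pump (preloaded) pushes back with about 6 to 7 N at 5 mm, 10 to 11 N at the stop; a slack one with only about 2 N at 5 mm, 3 to 4 N at the stop, and rests 0.25 mm low, too little to see. Any jar may be slack; only pressing tells.
- jar_c: One of four look-alike open airless pump jars, upright within 6 mm of a ring's middle; which is on which ring varies. Amber body 50 mm across, 37 mm high; black collar 48 mm across up to 46 mm; above it a white sprung press plate 39 mm across, top 58 mm over the foot. 0.17 kg, loose: slides if pushed low on its side, may tip if pushed near the top. Origin: centre of foot, z up.
- jar_c_plate (a joint): How far this jar's press plate is down: 0 up (sprung) to 0.009 m at its stop, still 3 mm above the collar. A sound pump (preloaded) pushes back with about 6 to 7 N at 5 mm, 10 to 11 N at the stop; a slack one with only about 2 N at 5 mm, 3 to 4 N at the stop, and rests 0.25 mm low, too little to see. Any jar may be slack; only pressing tells.
- jar_d: One of four look-alike open airless pump jars, upright within 6 mm of a ring's middle; which is on which ring varies. Amber body 50 mm across, 37 mm high; black collar 48 mm across up to 46 mm; above it a white sprung press plate 39 mm across, top 58 mm over the foot. 0.17 kg, loose: slides if pushed low on its side, may tip if pushed near the top. Origin: centre of foot, z up.
- jar_d_plate (a joint): How far this jar's press plate is down: 0 up (sprung) to 0.009 m at its stop, still 3 mm above the collar. A sound pump (preloaded) pushes back with about 6 to 7 N at 5 mm, 10 to 11 N at the stop; a slack one with only about 2 N at 5 mm, 3 to 4 N at the stop, and rests 0.25 mm low, too little to see. Any jar may be slack; only pressing tells.
- lid_1: One of the jars' black ribbed screw lids, 53 mm across and 18 mm high, lying on the table to the left of the tray. Bystander. Origin: centre of its underside.
- lid_2: One of the jars' black ribbed screw lids, 53 mm across and 18 mm high, lying on the table to the left of the tray. Bystander. Origin: centre of its underside.
- lid_3: One of the jars' black ribbed screw lids, 53 mm across and 18 mm high, lying on the table to the left of the tray. Bystander. Origin: centre of its underside.
- lid_4: One of the jars' black ribbed screw lids, 53 mm across and 18 mm high, lying on the table to the left of the tray. Bystander. Origin: centre of its underside.
- bottle: Small amber bottle with a black cap, 49 mm across, 119 mm high, standing on the table to the left of the tray. Bystander. Origin: centre of its foot.
- dropper: Small amber dropper bottle, 33 mm across, 112 mm high, standing just left of the bottle. Bystander. Origin: centre of its foot.

How it is judged:
On the way, in this order (a step that is already met when the one before it is completed fails the run):
1. the plate of the jar on the first ring from the left is pressed down more than 2.5 mm, before that jar is moved off its ring (((horizontal distance between jar_a and spot_1 below 0.03 m and value of joint jar_a_plate above 0.0025 m) or (horizontal distance between jar_b and spot_1 below 0.03 m and value of joint jar_b_plate above 0.0025 m) or (horizontal distance between jar_c and spot_1 below 0.03 m and value of joint jar_c_plate above 0.0025 m) or (horizontal distance between jar_d and spot_1 below 0.03 m and value of joint jar_d_plate above 0.0025 m))), for 0.1 s.
2. the plate of the jar on the second ring from the left is pressed down more than 2.5 mm, before that jar is moved off its ring (((horizontal distance between jar_a and spot_2 below 0.03 m and value of joint jar_a_plate above 0.0025 m) or (horizontal distance between jar_b and spot_2 below 0.03 m and value of joint jar_b_plate above 0.0025 m) or (horizontal distance between jar_c and spot_2 below 0.03 m and value of joint jar_c_plate above 0.0025 m) or (horizontal distance between jar_d and spot_2 below 0.03 m and value of joint jar_d_plate above 0.0025 m))), for 0.1 s.
3. the plate of the jar on the third ring from the left is pressed down more than 2.5 mm, before that jar is moved off its ring (((horizontal distance between jar_a and spot_3 below 0.03 m and value of joint jar_a_plate above 0.0025 m) or (horizontal distance between jar_b and spot_3 below 0.03 m and value of joint jar_b_plate above 0.0025 m) or (horizontal distance between jar_c and spot_3 below 0.03 m and value of joint jar_c_plate above 0.0025 m) or (horizontal distance between jar_d and spot_3 below 0.03 m and value of joint jar_d_plate above 0.0025 m))), for 0.1 s.
4. the plate of the jar on the fourth ring from the left is pressed down more than 2.5 mm, before that jar is moved off its ring (((horizontal distance between jar_a and spot_4 below 0.03 m and value of joint jar_a_plate above 0.0025 m) or (horizontal distance between jar_b and spot_4 below 0.03 m and value of joint jar_b_plate above 0.0025 m) or (horizontal distance between jar_c and spot_4 below 0.03 m and value of joint jar_c_plate above 0.0025 m) or (horizontal distance between jar_d and spot_4 below 0.03 m and value of joint jar_d_plate above 0.0025 m))), for 0.1 s.
At the end, for the whole second after the job is handed in: Every slack jar (plate rests about 0.25 mm low) stands on the rubber liner, its centre 40 to 112 mm behind the tray's origin and within 150 mm of its middle; every sound jar stands within 25 mm of its start; all upright (0.1 rad), at rest, no plate held down (under 1.5 mm) (((value of joint jar_a_plate above 0.0001 m and x of jar_a in the frame of tray between 0.04 and 0.112 m and y of jar_a in the frame of tray between -0.15 and 0.15 m) or (value of joint jar_a_plate below 0.0001 m and distance of jar_a from where it was at the start of the episode below 0.025 m)) and ((value of joint jar_b_plate above 0.0001 m and x of jar_b in the frame of tray between 0.04 and 0.112 m and y of jar_b in the frame of tray between -0.15 and 0.15 m) or (value of joint jar_b_plate below 0.0001 m and distance of jar_b from where it was at the start of the episode below 0.025 m)) and ((value of joint jar_c_plate above 0.0001 m and x of jar_c in the frame of tray between 0.04 and 0.112 m and y of jar_c in the frame of tray between -0.15 and 0.15 m) or (value of joint jar_c_plate below 0.0001 m and distance of jar_c from where it was at the start of the episode below 0.025 m)) and ((value of joint jar_d_plate above 0.0001 m and x of jar_d in the frame of tray between 0.04 and 0.112 m and y of jar_d in the frame of tray between -0.15 and 0.15 m) or (value of joint jar_d_plate below 0.0001 m and distance of jar_d from where it was at the start of the episode below 0.025 m)) and angle between each of jar_a, jar_b, jar_c, jar_d's own z axis and vertical below 0.1 rad and value of joint each of jar_a_plate, jar_b_plate, jar_c_plate, jar_d_plate below 0.0015 m and linear speed of each of jar_a, jar_b, jar_c, jar_d below 0.01 m/s); the robot touches nothing.
It fails at once if a jar is lifted (foot more than 20 mm above the tray floor) (z of any of jar_a, jar_b, jar_c, jar_d in the frame of tray above 0.024 m).
It fails at once if a jar is tipped by more than about 30 degrees (angle between any of jar_a, jar_b, jar_c, jar_d's own z axis and vertical above 0.5 rad).
It fails at once if a lid, the bottle or the dropper bottle beside the tray is moved more than 30 mm (distance of any of lid_1, lid_2, lid_3, lid_4, bottle, dropper from where it was at the start of the episode above 0.03 m).
It also fails if it takes over 64 s, if anything falls off the work surface, if the arm or the gripper's body presses on something with over 40 N, if the wrist force passes 120 N, or if a joint passes its speed limit or range.

## Working session

There is one attempt and no reset: what is moved stays moved. The work goes in short steps, Python scripts to look and compute and a tool call to move; the robot and the scene stay as the last step left them, time stands still between calls to the robot, and variables do not carry over. Pictures are saved under pics/ and viewed, at most 10 in all, crops included, and the job is handed in when it is done.

Besides the shell and the picture viewer there is one more tool, called after "Request:" as name(argument=value, ...), one argument or row to a line, values as JSON. drive_tool: Moves the arm, as the interface text tells. Its arguments: {"type":"object","properties":{"plan":{"type":"array","items":{"type":"array","items":{"type":"number"}}},"fingers":{"type":"number"},"squeeze":{"type":"number"}},"required":["plan"]}

```bash
mkdir -p pics; python3 - <<'E'
from cell import monitor, optics, find_in
import cv2,numpy as np
s=monitor.read_state();print(s['clock'],s['position'],s['eef_rot'],s['force'],s['gripper_width'])
for c in ['scene','side']:
    im=optics.get_image(c);cv2.imwrite(f'pics/{c}0.png',im[:,:,::-1])
    for t in ['jar_a','jar_a_plate','tray','bottle','dropper','lid_1']:
        for d in find_in(c,t): print(c,t,round(d['score'],2),np.round(d['location'],3))
    m=optics.camera_model(c);print(np.round(m['extrinsics'],3).tolist(),m['fx'],m['cx'],m['cy'],m.keys())
E
```

```text
0.0 [0.21274797 0.56067211 0.23053684] [-5.66646075e-01 -3.08957717e+00  1.90210249e-03] [0.18296133 0.20846456 0.54273648] 0.08534983655609153
scene jar_a 0.95 [ 0.512 -0.028  0.051]
scene jar_a 0.88 [ 0.506 -0.101  0.051]
scene jar_a 0.62 [0.537 0.129 0.051]
scene jar_a 0.58 [0.527 0.055 0.046]
scene jar_a 0.37 [0.541 0.138 0.058]
scene jar_a_plate 0.55 [0.541 0.135 0.058]
scene tray 0.88 [ 0.615 -0.017  0.003]
scene bottle 0.85 [0.652 0.226 0.065]
scene bottle 0.22 [ 0.615 -0.019  0.01 ]
scene dropper 0.59 [ 0.61  -0.018  0.002]
scene dropper 0.53 [0.685 0.286 0.088]
scene lid_1 0.77 [0.585 0.234 0.018]
scene lid_1 0.62 [0.541 0.292 0.017]
scene lid_1 0.57 [0.61  0.291 0.021]
scene lid_1 0.53 [0.525 0.236 0.021]
scene lid_1 0.18 [0.682 0.284 0.087]
[[0.98, 0.108, -0.165, 0.386], [-0.197, 0.545, -0.815, -0.704], [0.002, 0.832, 0.555, 0.653], [0.0, 0.0, 0.0, 1.0]] 436.85746705305587 317.3131919797353 202.91648987963634 dict_keys(['fx', 'fy', 'cx', 'cy', 'extrinsics'])
side jar_a 0.63 [0.513 0.003 0.052]
side jar_a 0.6 [0.538 0.155 0.042]
side jar_a 0.55 [0.526 0.079 0.049]
side jar_a 0.48 [ 0.508 -0.066  0.052]
side jar_a 0.33 [0.606 0.026 0.006]
side jar_a_plate 0.6 [0.54  0.148 0.062]
side tray 0.56 [0.614 0.03  0.008]
side bottle 0.96 [0.651 0.259 0.075]
side dropper 0.9 [0.673 0.302 0.05 ]
side dropper 0.45 [0.529 0.071 0.061]
side dropper 0.35 [0.515 0.006 0.051]
side lid_1 0.96 [0.604 0.306 0.018]
side lid_1 0.74 [0.521 0.254 0.022]
side lid_1 0.67 [0.54  0.311 0.016]
side lid_1 0.61 [0.676 0.301 0.051]
side lid_1 0.54 [0.59  0.252 0.019]
[[-1.0, -0.011, -0.002, 0.54], [0.005, -0.55, 0.835, 0.899], [-0.011, 0.835, 0.55, 0.529], [0.0, 0.0, 0.0, 1.0]] 365.48878807780204 319.54892024047336 197.83963987283005 dict_keys(['fx', 'fy', 'cx', 'cy', 'extrinsics'])
```

View pics/scene0.png

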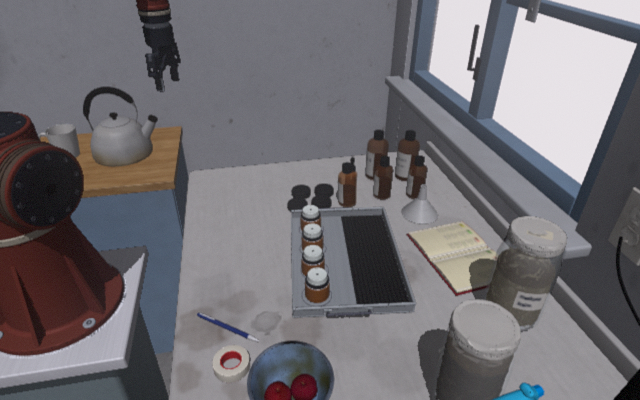

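View pics/side0.png

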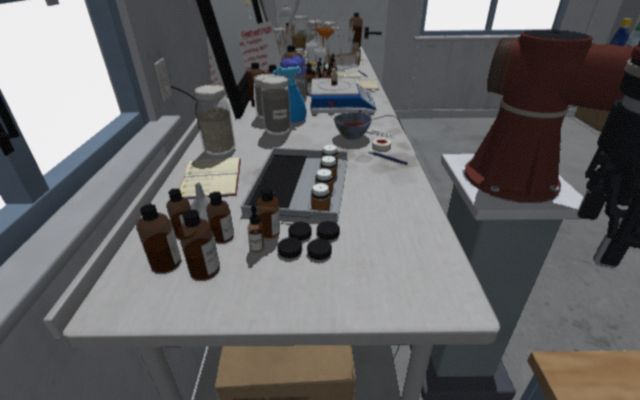

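The row runs left to right at scene pixels (311,212), (313,231), (313,252) and (317,273). The tray is yawed about -8°. I'll move above the row with the fingers shut and the closing line turned along the tray's depth.

Request:
drive_tool(
  plan=[
    [3,-5,0,-9.7],
    [3,-5,0,-9.7],
    [3,-5,0,-9.7],
    [3,-5,0,-9.7],
    [3,-5,0,-9.7],
    [3,-5,0,-9.7],
    [3,-5,0,-9.7],
    [3,-5,0,-9.7],
  ],
  fingers=-1,
)

```text
clock: 1.7
position: [0.4537, 0.1592, 0.2316]
eef_rot: [2.383, 2.046, 0.001]
force: [0.6, -0.3, -0.3]
gripper_width: 0.0002
grip_force: 0.0
```

Request:
drive_tool(
  plan=[
    [3,-5,0,0],
    [2,-5,0,0],
    [0,-2,0,0],
    [0,0,0,0],
  ],
)

```text
clock: 2.2
position: [0.5031, 0.0397, 0.2312]
eef_rot: [-2.381, -2.05, 0.0]
force: [-0.4, -0.1, -1.1]
gripper_width: -0.0001
grip_force: 0.0
```

```bash
cat > h.py <<'E'
from cell import monitor, optics, find_in, regions_of
import cv2,numpy as np
def ray(m,u,v):
    E=np.array(m['extrinsics']);d=E[:3,:3]@[(u-m['cx'])/m['fx'],-(v-m['cy'])/m['fy'],-1]
    return E[:3,3],d/np.linalg.norm(d)
def atz(m,u,v,z):
    o,d=ray(m,u,v);return o+d*(z-o[2])/d[2]
def tri(rs):
    A=sum(np.eye(3)-np.outer(d,d) for o,d in rs);b=sum((np.eye(3)-np.outer(d,d))@o for o,d in rs)
    return np.linalg.solve(A,b)
def blobs(c,lo=40,hi=4000):
    m=optics.camera_model(c);im=optics.get_image(c)
    hsv=cv2.cvtColor(im,cv2.COLOR_RGB2HSV)
    w=((hsv[:,:,2]>215)&(hsv[:,:,1]<30)).astype('uint8')
    n,_,st,ce=cv2.connectedComponentsWithStats(w)
    return m,im,[(ce[i],st[i,4]) for i in range(1,n) if lo<st[i,4]<hi]
E
python3 - <<'E'
from h import *
s=monitor.read_state();print(s['clock'],s['position'],s['eef_rot'],s['force'],s['gripper_width'])
m,im,b=blobs('wrist');cv2.imwrite('pics/w1.png',im[:,:,::-1]);print(np.round(m['extrinsics'],3).tolist(),m['fx'])
for c,a in b:print(c.round(),a,atz(m,*c,.062).round(4))
for t in ['jar_a','jar_a_plate']:
    for d in find_in('wrist',t): print(t,round(d['score'],2),np.round(d['location'],3))
E
```

```text
2.2 [0.50305555 0.03971807 0.23124984] [-2.38052103e+00 -2.04997824e+00  1.25693152e-04] [-0.42584676 -0.11964108 -1.08214276] -0.00011497289765051545
[[0.989, 0.141, 0.046, 0.514], [-0.149, 0.943, 0.299, 0.115], [-0.001, -0.302, 0.953, 0.374], [0.0, 0.0, 0.0, 1.0]] 340.71602504838717
[350.  63.] 675 [0.5435 0.1323 0.062 ]
[605.  88.] 338 [0.7601 0.0793 0.062 ]
[607. 150.] 3326 [0.7677 0.0232 0.062 ]
[344. 144.] 1222 [0.5293 0.0653 0.062 ]
[608. 186.] 347 [ 0.772 -0.012  0.062]
[604. 229.] 2752 [ 0.773  -0.0563  0.062 ]
[340. 222.] 986 [ 0.5162 -0.0105  0.062 ]
[358. 283.] 86 [ 0.5256 -0.0806  0.062 ]
[207. 361.] 92 [ 0.3453 -0.1559  0.062 ]
jar_a 0.96 [0.538 0.14  0.061]
jar_a 0.81 [0.53  0.072 0.062]
jar_a 0.58 [ 0.517 -0.003  0.064]
jar_a 0.57 [ 0.525 -0.065  0.043]
jar_a 0.21 [ 0.517 -0.004  0.063]
jar_a_plate 0.81 [0.541 0.14  0.063]
```

View pics/w1.png

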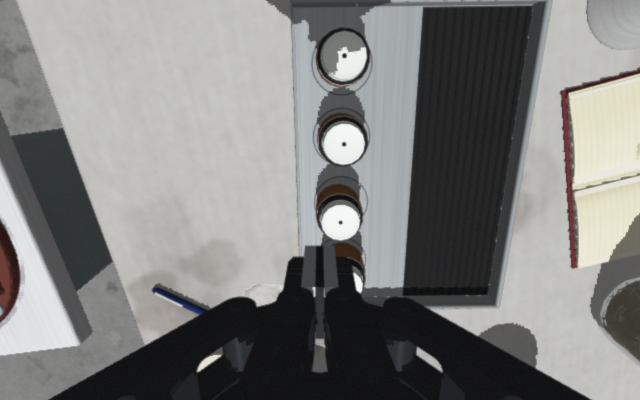

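The wrist picture shows plate 1 at (344,56), partly shaded, plate 2 at (344,144) and plate 3 at (340,222). Plate 4 is hidden by the fingers near (358,283). The liner's front edge runs from about (423,10) to (405,292).

```bash
python3 - <<'E'
from h import *
R={}
for c in ['scene','side']:
    m,im,b=blobs(c,8,400);R[c]=[]
    for p,a in b:
        q=atz(m,*p,.062)
        if .47<q[0]<.58 and -.13<q[1]<.19: print(c,p.round(1),a,q.round(4));R[c].append((q[1],ray(m,*p)))
    R[c].sort(key=lambda t:-t[0])
m=optics.camera_model('wrist')
px=[(344,56),(344,144),(340,222)]
for p in px: print('w',atz(m,*p,.062).round(4))
for i in range(min(map(len,R.values()))):
    rs=[R['scene'][i][1],R['side'][i][1]]
    print(i,tri(rs).round(4), tri(rs+[ray(m,*px[i])]).round(4) if i<3 else '')
for e in [(423,10),(405,292),(292,5),(301,290)]: print('edge',atz(m,*e,.004).round(4))
E
```

```text
w [0.5385 0.1412 0.062 ]
w [0.5294 0.0672 0.062 ]
w [ 0.5161 -0.0083  0.062 ]
edge [0.624  0.1756 0.004 ]
edge [ 0.5849 -0.1363  0.004 ]
edge [0.499  0.1983 0.004 ]
edge [ 0.4569 -0.1148  0.004 ]
```

Request:
drive_tool(
  plan=[
    [1.8,5,-2,0],
    [1.7,5.1,-3,0],
    [0,0,-5,0],
    [0,0,0,0],
    [0,0,0,0],
  ],
)

```text
clock: 3.08
position: [0.5384, 0.1421, 0.1333]
eef_rot: [2.377, 2.053, 0.002]
force: [0.3, -0.3, 0.3]
gripper_width: 0.0003
grip_force: 0.0
```

```bash
python3 - <<'E'
from h import *
s=monitor.read_state();print(s['clock'],s['position'],s['force'])
m,im,b=blobs('wrist');cv2.imwrite('pics/w2.png',im[:,:,::-1])
for c,a in b:
  q=atz(m,*c,.062)
  if q[0]<.6: print(c.round(),a,q.round(4))
E
```

```text
3.075 [0.53843085 0.1420653  0.13328891] [ 0.34800082 -0.33777195  0.30844388]
[321. 213.] 2183 [0.5396 0.1396 0.062 ]
```

View pics/w2.png

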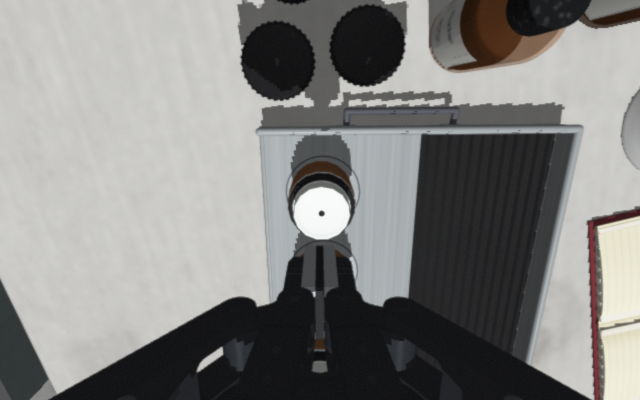

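From the second wrist position plate 1 is at (321,213), which gives (0.540, 0.140). That agrees with the first view, so the 62 mm height holds. Now pressing.

Request:
drive_tool(
  plan=[
    [0,-0.2,-4,0],
    [0,0,-2,0],
    [0,0,-0.6,0],
    [0,0,-0.4,0],
    [0,0,-0.3,0],
    [0,0,0,0],
    [0,0,0,0],
  ],
)

```text
clock: 4.0
position: [0.5386, 0.1399, 0.0592]
eef_rot: [2.377, 2.052, 0.002]
force: [0.8, -0.4, 5.6]
gripper_width: -0.0
grip_force: 2.3
```

Request:
drive_tool(
  plan=[
    [0,0,-0.25,0],
    [0,0,0,0],
    [0,0,0,0],
  ],
)

```text
clock: 4.38
position: [0.5387, 0.14, 0.0568]
eef_rot: [2.377, 2.052, 0.002]
force: [-0.5, -1.0, 6.6]
gripper_width: -0.0002
grip_force: 3.6
```

```bash
python3 -c "
from h import *
print(monitor.read_state()['position'],monitor.read_state()['force'])"
```

```text
[0.53868228 0.13996286 0.05678406] [-0.53813499 -1.04652402  6.55506258]
```

Request:
drive_tool(
  plan=[
    [0,0,2,0],
    [0,0,4,0],
    [-0.5,-3.7,0,0],
    [-0.5,-3.7,0,0],
    [0,0,-3,0],
    [0,0,0,0],
  ],
)

```text
clock: 5.12
position: [0.5264, 0.066, 0.0847]
eef_rot: [-2.377, -2.051, 0.003]
force: [-0.4, -0.1, 0.9]
gripper_width: -0.0003
grip_force: 0.0
```

Jar 1 is sound: 6.6 N at about 5 mm. Next is jar 2.

Request:
drive_tool(
  plan=[
    [0.2,0,-1.2,0],
    [0,0,-0.8,0],
    [0,0,-0.4,0],
    [0,0,-0.4,0],
    [0,0,0,0],
    [0,0,0,0],
  ],
)

```text
clock: 5.88
position: [0.53, 0.0661, 0.0582]
eef_rot: [2.378, 2.053, 0.001]
force: [-0.1, 0.4, 2.2]
gripper_width: -0.0002
grip_force: 0.8
```

Request:
drive_tool(
  plan=[
    [0,0,2,0],
    [0,0,4,0],
    [-0.7,-3.7,0,0],
    [-0.7,-3.8,0,0],
    [0,0,-3,0],
    [0,0,0,0],
  ],
)

```text
clock: 6.62
position: [0.5144, -0.009, 0.0861]
eef_rot: [-2.377, -2.05, 0.003]
force: [0.7, 0.9, 0.1]
gripper_width: 0.0002
grip_force: 0.0
```

Jar 2 gave 2.2 N at 3.8 mm, so it looks slack. I'll go back and press it deeper to confirm before going on to jar 3.

Request:
drive_tool(
  plan=[
    [0.7,3.7,0.5,0],
    [0.8,3.8,0,0],
    [0,0,-2.2,0],
    [0,0,-0.8,0],
    [0,0,-0.5,0],
    [0,0,0,0],
    [0,0,0,0],
  ],
)

```text
clock: 7.5
position: [0.5313, 0.0657, 0.0586]
eef_rot: [2.378, 2.052, 0.001]
force: [-0.2, -0.3, 0.7]
gripper_width: 0.0
grip_force: 0.7
```

Request:
drive_tool(
  plan=[
    [0,0,2,0],
    [0,0,2,0],
    [-0.7,-3.7,0,0],
    [-0.7,-3.8,0,0],
    [0,0,-2,0],
    [0,0,-0.8,0],
    [0,0,-0.4,0],
    [0,0,0,0],
  ],
)

```text
clock: 8.5
position: [0.517, -0.0087, 0.0661]
eef_rot: [2.377, 2.054, 0.0]
force: [0.1, -0.3, -1.0]
gripper_width: -0.0003
grip_force: 0.0
```

Request:
drive_tool(
  plan=[
    [0,0,-0.5,0],
    [0,0,-0.5,0],
    [0,0,0,0],
    [0,0,0,0],
  ],
)

```text
clock: 9.0
position: [0.5172, -0.009, 0.0561]
eef_rot: [2.378, 2.053, 0.001]
force: [0.5, -0.7, 2.4]
gripper_width: 0.0
grip_force: 1.0
```

Request:
drive_tool(
  plan=[
    [0,0,2,0],
    [0,0,5,0],
    [0,0,5,0],
    [-2,0,3,0],
    [0,0,0,0],
  ],
)

```text
clock: 9.62
position: [0.4974, -0.0093, 0.2085]
eef_rot: [2.375, 2.051, 0.003]
force: [1.0, 0.5, 0.1]
gripper_width: 0.0
grip_force: 0.0
```

```bash
python3 - <<'E'
from h import *
s=monitor.read_state();print(s['clock'],s['position'],s['force'])
for c in ['scene','side']:
    im=optics.get_image(c)
    for d in find_in(c,'jar_a'):print(c,round(d['score'],2),np.round(d['location'],3))
    (cv2.imwrite('pics/s2.png',cv2.resize(im[190:310,270:430],None,fx=4,fy=4)[:,:,::-1]) if c=='scene' else cv2.imwrite('pics/d2.png',cv2.resize(im[130:230,240:380],None,fx=4,fy=4)[:,:,::-1]))
cv2.imwrite('pics/both.png',np.hstack([cv2.resize(cv2.imread('pics/s2.png'),(400,300)),cv2.resize(cv2.imread('pics/d2.png'),(400,300))]))
E
```

```text
9.625 [ 0.49744978 -0.00931851  0.20847305] [0.9907518  0.52777948 0.12925461]
scene 0.87 [0.534 0.127 0.052]
scene 0.6 [ 0.51  -0.098  0.05 ]
scene 0.6 [0.526 0.053 0.048]
scene 0.55 [ 0.513 -0.028  0.049]
side 0.98 [0.54  0.156 0.044]
side 0.7 [0.527 0.078 0.048]
side 0.63 [0.511 0.002 0.053]
side 0.45 [ 0.51  -0.07   0.052]
side 0.17 [0.61  0.026 0.005]
```

View pics/both.png

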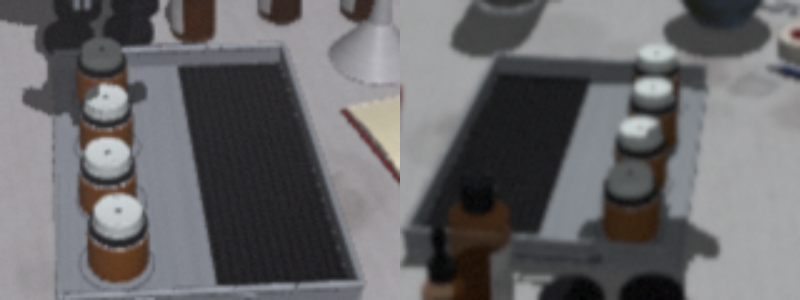

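Jar 3 is slack too (2.4 N at 6 mm). All four jars are still upright on their rings. In the scene picture plate 4 is at about (317,274) and plate 3 at (313,251). In the side picture they are at (329,148) and (328,161).

```bash
python3 - <<'E'
from h import *
a=optics.camera_model('scene');b=optics.camera_model('side')
for p,q in [((317.2,274),(329.3,147.7)),((312.8,250.8),(328.2,160.7))]:
    print(tri([ray(a,*p),ray(b,*q)]).round(4),atz(a,*p,.062).round(4),atz(b,*q,.062).round(4))
E
```

```text
[ 0.5124 -0.0805  0.0597] [ 0.5122 -0.0829  0.062 ] [ 0.5123 -0.0756  0.062 ]
[ 0.5177 -0.0054  0.0561] [ 0.517  -0.0122  0.062 ] [0.5175 0.006  0.062 ]
```

Request:
drive_tool(
  plan=[
    [0.7,-3.6,-2,0],
    [0.7,-3.7,-4,0],
    [0,0,-5,0],
    [0,0,-2.5,0],
    [0,0,-0.7,0],
    [0,0,-0.5,0],
    [0,0,-0.5,0],
    [0,0,0,0],
  ],
)

```text
clock: 10.82
position: [0.5114, -0.0821, 0.0554]
eef_rot: [2.377, 2.053, 0.001]
force: [-4.7, 2.1, 9.2]
gripper_width: 0.0001
grip_force: 4.4
```

Request:
drive_tool(
  plan=[
    [0,0,0,0],
    [0,0,0,0],
  ],
)

```text
clock: 11.08
position: [0.5118, -0.0822, 0.0559]
eef_rot: [2.376, 2.052, 0.001]
force: [-5.3, 1.7, 8.3]
gripper_width: -0.0001
grip_force: 4.3
```

Jar 4 is sound: 8 to 9 N at about 6 mm. Jars 2 and 3 are the slack ones. I'll start with jar 3: open the fingers, straddle it along the tray's depth and slide it.

Request:
drive_tool(
  plan=[
    [0,0,4,0],
    [0,0,5,0],
    [0.3,3.7,0,0],
    [0.2,3.7,0,0],
    [0,0,0,0],
    [0,0,0,0],
  ],
  fingers=1,
  squeeze=20,
)

```text
clock: 11.82
position: [0.5165, -0.0082, 0.1446]
eef_rot: [2.376, 2.053, 0.001]
force: [0.2, -0.8, 0.1]
gripper_width: 0.0854
grip_force: 0.0
```

```bash
python3 - <<'E'
from h import *
s=monitor.read_state();print(s['clock'],s['position'],s['force'],s['gripper_width'])
m,im,b=blobs('wrist');cv2.imwrite('pics/w3.png',im[:,:,::-1])
for c,a in b:
  q=atz(m,*c,.062)
  if q[0]<.6: print(c.round(),a,q.round(4))
E
```

```text
11.825 [ 0.51648083 -0.0082094   0.14458596] [ 0.18915433 -0.81753176  0.11415366] 0.08535607366416768
[323. 104.] 1517 [0.5285 0.0581 0.062 ]
[319. 208.] 1985 [ 0.5164 -0.0107  0.062 ]
[326. 296.] 1519 [ 0.5111 -0.0821  0.062 ]
```

View pics/w3.png

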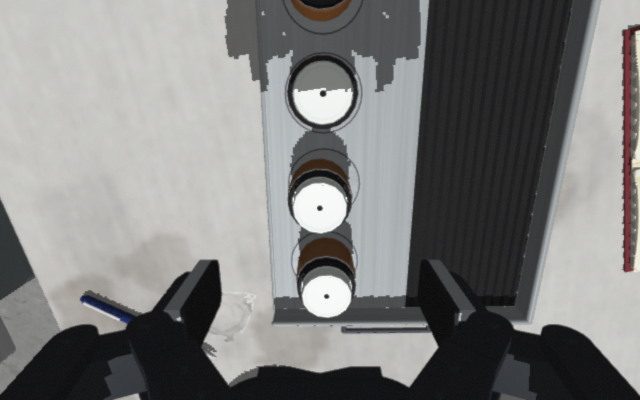

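Jars 2, 3 and 4 are in place at (323,93), (319,208) and (326,296). Jar 3 is at (0.516, -0.010), centred between the fingers. Descending and closing.

Request:
drive_tool(
  plan=[
    [0,-0.2,-5,0],
    [0,0,-5,0],
    [0,0,-2.5,0],
    [0,0,-1,0],
    [0,0,0,0],
  ],
)

```text
clock: 12.5
position: [0.516, -0.0105, 0.0091]
eef_rot: [2.379, 2.052, -0.0]
force: [0.7, -0.2, 0.5]
gripper_width: 0.0854
grip_force: 0.0
```

Request:
drive_tool(
  plan=[
    [0,0,0,0],
    [0,0,0,0],
    [0,0,0,0],
    [0,0,0,0],
  ],
  fingers=-1,
)

```text
clock: 13.0
position: [0.5168, -0.0103, 0.0102]
eef_rot: [2.376, 2.052, 0.001]
force: [-2.2, -0.3, 6.2]
gripper_width: 0.0493
grip_force: 20.3
```

Request:
drive_tool(
  plan=[
    [1.0,-0.1,0,0],
    [1.5,-0.2,0,0],
    [1.5,-0.2,0,0],
    [1.5,-0.2,0,0],
    [1.5,-0.2,0,0],
    [1.5,-0.2,0,0],
    [1.5,-0.2,0,0],
    [1.9,-0.3,0,0],
  ],
)

```text
clock: 14.0
position: [0.6353, -0.026, 0.0102]
eef_rot: [2.378, 2.053, -0.0]
force: [-6.2, 2.3, 11.0]
gripper_width: 0.0492
grip_force: 20.8
```

Request:
drive_tool(
  plan=[
    [0,0,0,0],
    [0,0,0,0],
  ],
)

```text
clock: 14.25
position: [0.6364, -0.0263, 0.0102]
eef_rot: [2.376, 2.051, 0.003]
force: [3.0, -0.4, 5.6]
gripper_width: 0.0495
grip_force: 21.7
```

Request:
drive_tool(
  plan=[
    [0,0,0,0],
    [0,0,0,0],
    [0,0,2,0],
    [0,0,4,0],
    [0,0,5,0],
    [0,0,4,0],
  ],
  fingers=0.5,
)

```text
clock: 15.0
position: [0.6352, -0.026, 0.1626]
eef_rot: [2.376, 2.052, 0.002]
force: [1.4, -0.0, 0.0]
gripper_width: 0.064
grip_force: 0.0
```

```bash
python3 - <<'E'
from h import *
s=monitor.read_state();print(s['clock'],s['position'],s['force'],s['gripper_width'])
m,im,b=blobs('wrist');cv2.imwrite('pics/w4.png',im[:,:,::-1])
for c,a in b:
  q=atz(m,*c,.062)
  if q[0]<.7: print(c.round(),a,q.round(4))
E
```

```text
15.0 [ 0.63522443 -0.02604793  0.16258674] [ 1.38554001 -0.02809167  0.02172115] 0.06404379732060089
[144.  92.] 2384 [0.5282 0.0651 0.062 ]
[320. 198.] 1766 [ 0.6359 -0.0275  0.062 ]
[175. 283.] 1232 [ 0.509  -0.0821  0.062 ]
```

View pics/w4.png

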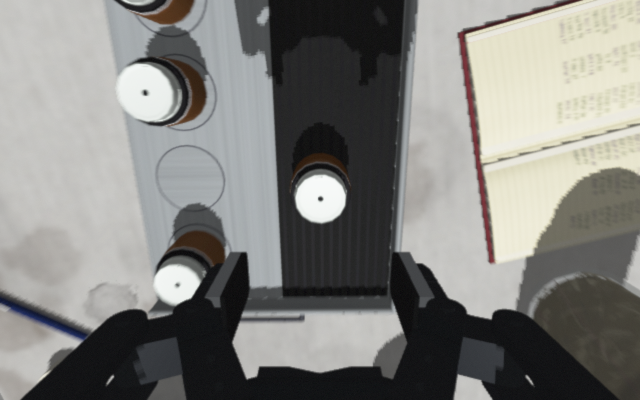

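Jar 3 stands upright at (320,198), wholly on the liner at (0.636, -0.027). Ring 3 is empty and its neighbours haven't moved. Jar 2 next.

Request:
drive_tool(
  plan=[
    [-3.6,3,0,0],
    [-3.5,3.1,0,0],
    [-3.5,3.1,0,0],
    [0,0,-3,0],
    [0,0,-5,0],
    [0,0,-4,0],
    [0,0,-2.3,0],
    [0,0,-1,0],
  ],
  fingers=1,
)

```text
clock: 16.05
position: [0.5283, 0.0661, 0.0053]
eef_rot: [-2.377, -2.053, 0.001]
force: [0.2, 0.4, 0.2]
gripper_width: 0.0857
grip_force: 0.0
```

Request:
drive_tool(
  plan=[
    [0,0,0,0],
    [0,0,0,0],
    [0,0,0,0],
    [0,0,0,0],
    [0,0,0,0],
  ],
  fingers=-1,
)

```text
clock: 16.68
position: [0.53, 0.0658, 0.0075]
eef_rot: [2.377, 2.052, 0.002]
force: [-2.3, -0.4, 6.7]
gripper_width: 0.0498
grip_force: 20.6
```

Request:
drive_tool(
  plan=[
    [1.0,-0.1,0,0],
    [1.5,-0.2,0,0],
    [1.5,-0.2,0,0],
    [1.5,-0.2,0,0],
    [1.5,-0.2,0,0],
    [1.5,-0.2,0,0],
    [1.5,-0.2,0,0],
    [1.8,-0.3,0,0],
  ],
)

```text
clock: 17.68
position: [0.6475, 0.0501, 0.0075]
eef_rot: [2.377, 2.053, 0.001]
force: [-5.6, 1.8, 12.5]
gripper_width: 0.0496
grip_force: 20.9
```

Request:
drive_tool(
  plan=[
    [0,0,0,0],
    [0,0,0,0],
  ],
)

```text
clock: 17.92
position: [0.6487, 0.0496, 0.0075]
eef_rot: [2.376, 2.051, 0.004]
force: [3.9, -1.7, 5.4]
gripper_width: 0.0492
grip_force: 21.8
```

Request:
drive_tool(
  plan=[
    [0,0,0,0],
    [0,0,0,0],
    [0,0,2,0],
    [0,0,4,0],
    [0,0,5,0],
    [0,0,5,0],
    [-3,0,4,0],
    [0,0,0,0],
  ],
  fingers=0.5,
)

```text
clock: 18.92
position: [0.6177, 0.05, 0.2119]
eef_rot: [2.374, 2.05, 0.008]
force: [-0.0, -0.2, 0.0]
gripper_width: 0.0638
grip_force: 0.0
```

```bash
python3 - <<'E'
from h import *
s=monitor.read_state();print(s['clock'],s['position'],s['force'],s['gripper_width'])
m,im,b=blobs('wrist');cv2.imwrite('pics/w5.png',im[:,:,::-1])
for c,a in b:
  q=atz(m,*c,.062)
  if q[0]<.7: print(c.round(),a,q.round(4))
E
```

```text
18.925 [0.61771058 0.04998136 0.21190505] [-0.01230518 -0.24879749  0.01887761] 0.0637989670074653
[207.  88.] 1578 [0.5394 0.1394 0.062 ]
[352. 176.] 1244 [0.6482 0.049  0.062 ]
[349. 254.] 992 [ 0.6359 -0.0265  0.062 ]
[244. 323.] 223 [ 0.5214 -0.0873  0.062 ]
```

View pics/w5.png

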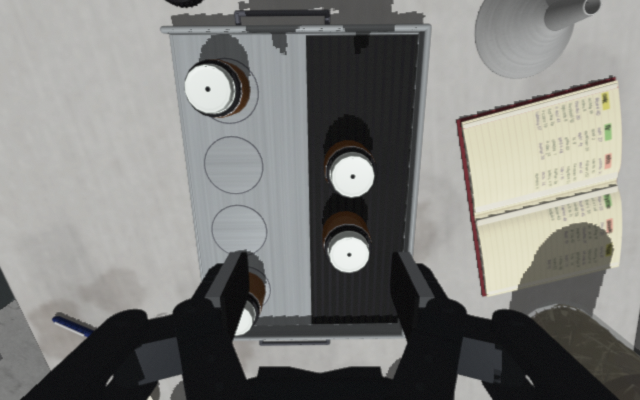

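Both slack jars stand upright on the liner at (352,176) and (349,254), about 40 mm behind its front edge. Jars 1 and 4 are still on their rings, and the gripper is clear of everything.

```bash
python3 -c "
from cell import job
print(job.sign_off())"
```

```text
the job is handed in; nothing more can be done
None
```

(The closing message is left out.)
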